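# Shut off the hand-spray stopcock

### The arm

A 6-joint arm with a two-finger parallel gripper is mounted at the origin on the work surface. World frame = base frame: x ahead of the robot, y to its left, z up, the work surface at z = 0. Lengths are in m, angles in degrees, forces in N, time in s.
With the tool pointing down it reaches from about 0.375 to 0.9 m from the base axis. Payload 3.1 kg.
Tool frame: the origin (TCP) lies on the centre line of the jaws, within the pads' length; the fingertips stand 25 mm ahead of it and the grasp point (between the pads) lies 6 mm ahead of it; z points along the fingers, y is the line along which they close (so a half turn about z gives the same grasp; the last joint's range is limited). The gripper opens to 87 mm and grips with 3 to 60 N. Pads are 19 mm wide; open, the fingers measure 117 mm over their backs; the gripper's body (75 mm by 190 mm) begins 51 mm behind the grasp point.
Start: joints at [-75.487, 30.224, 82.088, -0, 67.689, -10.227], TCP at [0.262, -0.568, 0.248] pointing down, gripper open.
Joint ranges: [-176.69, 176.69], [-43.24, 126.21], [12.49, 139.97], [-82, 262], [0, 151.66], [-163.58, 163.58]. Speed limits (degrees/s): [159.86, 159.86, 180, 180, 180, 180].

### API

Orientations are given as a 3x3 rotation matrix whose columns are the frame's x, y, z axes.
In Python, from rig import bot, cams, models gives the robot as it stands. The module is installed in compiled form; this text tells all that it offers.
- The arm moves only by the shell command python3 -m handwheel 'ROWS' [OPENING]. ROWS is JSON, a list of rows, each a list of 6 numbers: the shift along the world's x, y, z each as a share of 1 m, from -1 to 1, then the turn, a rotation vector about the world's x, y, z each as a share of 2 rad, from -1 to 1. In form: [[dx, dy, dz, wx, wy, wz], ...]. A call has exactly 8 rows; each row is the pose to reach, as a shift and turn from the pose commanded when the call began; what a row does not reach only later rows make up. A row lasts 1/12 s, in which the tool goes at most 41.7 mm and 7.16 degrees, less where a joint would pass 70% of its speed; a pose out of reach is approached as far as the arm can. A call with a number of a shift or a turn outside -1 to 1 is refused whole. A call with a gripper value outside its range is refused whole. OPENING is the opening, from -1 (shut) to 1 (fully open), so that 0 is half open, set as the call begins (- or left out, the last holds). The fingers move at their own pace and stop on an object; the grip force is fixed at half the most. Time passes only in rows, so rows that repeat a pose let the fingers close, or fill a call up. It gives the time, the measured TCP pose, the force, the opening and the grip force at its end, in the units of the state.
- bot.read_state(): the state, without advancing time (a new reading comes with each control period).
- cams.capture(name): name is "scene" or "side" or "wrist"; returns (picture, depth): 480x640x3 uint8, blue, green, red; 480x640 float32, m along the optical axis (not along the pixel's ray), 0 where there is no reading.
- cams.calibration(name): a dict with "mtx" (3x3 intrinsics, pixels), "R" (3x3) and "t" (3): a world point X has camera coordinates R X + t; the wrist camera has in their place "tool_from_camera" (4x4, takes a point from camera to tool coordinates, whose origin is the TCP and whose axes are the flange's). Camera axes: x right, y down, z forward; pixel columns grow to the right and rows downward; lengths in m; the calibration is good to about 2 mm. The wrist camera is an equidistant fisheye: a pixel r from the principal point sees the ray r / f radians off the axis. A picture is of the moment at which its call begins: read the wrist's pose just before it. calibration takes no time and is no camera call.
- bot.hand_in(): hands the job in; it is judged then, once.
Trained networks look in the newest picture that a camera, given by its name, has taken for a name from the list of things; names that differ only in an ending like _2 or _b are one class to them, and where a whole thing is asked for, a point or a joint stands for the part that bears it (a point fixed in the world has none). Each returns a list of dicts, best first, with "conf" (0 to 1); they miss things now and then, are a little off and sometimes report something else, mostly with a low value. They report only what shows in the picture. A call takes as long as a camera call.
- models.spot_in(query, camera): "position" ([column, row] in pixels, amid what is visible of it).
- models.tip_of(query, camera): "position" ([column, row] in pixels: a listed point, or the origin of a listed thing).
The state is a dict: "time_s": time; "joint_positions": joint angles; "qvel": joint speeds; "tau": joint torques, N m; "position": TCP position; "tcp_rot": TCP orientation; "force": force on the tool from outside, world axes, zero at the start; "moment": the same for the moment, N m; "opening": opening from 0.0 (shut) to 1.0 (fully open); "grasp_force": force on a finger pad.
Only numpy, scipy, OpenCV 4.12 (cv2) and the standard library are available. Lean on these libraries where they do the work, as an engineer would, in place of code of your own. Each camera call takes 0.05 s, during which the arm holds its last target. There are 200 camera calls.

### The job

The bathroom hand spray is to be changed, so shut off its water: turn the stopcock with the long one-armed lever clockwise (seen from above) fully to its closed stop, so that the lever stands squarely across its pipe. Leave the other stopcock, the one with the short two-winged handle, open as it is.

Things in the scene. Friction and masses are not known exactly. Their poses are not given: they have to be found in the camera images.
- spray_lever (a joint): Turn of the long lever of the hand-spray stopcock about its upright axis, in rad: 0 = open stop, lever along its pipe; 1.571 = closed stop, lever square across the pipe. It grows clockwise seen from above. Stiff: about 0.2 N m to turn (2 to 3 N at the lever's end); it stays where it is left. It starts open or a little way (up to 0.35) towards closed.
- spray_pivot (a point): Point on the lever's upright turning axis, on the fixed stopcock, 115 mm above the ledge at the lever's mid-height. The stopcock's own y runs along its pipe: the open lever points to its -y, the closed lever to its -x (roughly towards the robot). Pipe 150 mm long and 22 mm thick, steel, centre line 60 mm above the ledge, going down into the ledge at both ends; brass valve body 38 mm thick in its middle (top at 79 mm). The stopcock itself is fixed.
- spray_lever_end (a point): Point in the outer part of the plain steel lever, 85 mm out from the turning axis, on the lever's centre line at mid-height; it moves with the lever. The lever is a straight level bar 14 mm wide and 16 mm tall (107 to 123 mm above the ledge), reaching 110 mm to one side of the axis only; its hub is a 28 mm round. Nothing within 28 mm below it, and free space all round and above it.
- basin_tee_wing (a point): End of one wing of the short steel handle of the other stopcock (for the washbasin), 30 mm from that handle's axis and 115 mm above the ledge; the handle is a 78 mm bar with a round knuckle at each end, centred on its axis, on an identical pipe and brass valve. It turns just as easily and is to be left alone.

How it is judged (in metres and radians):
At the end, for the whole second after the job is handed in: The long lever is at its closed stop, square across its pipe, to within 10 degrees (joint above 1.39 rad), and at rest; the two-winged handle's wing end is within 8 mm of where it started (value of joint spray_lever above 1.39 rad and velocity of joint spray_lever below 0.1 rad/s and distance of basin_tee_wing from where it was at the start of the episode below 0.008 m); the robot touches nothing.
It fails at once if the two-winged handle of the other stopcock is turned (its wing end moves more than 8 mm) (distance of basin_tee_wing from where it was at the start of the episode above 0.008 m).
It also fails if it takes over 32 s, if anything falls off the work surface, if the arm or the gripper's body presses on something with over 40 N, if the wrist force passes 120 N, or if a joint passes its speed limit or range.

## Working session

There is one attempt and no reset: what is moved stays moved. The work goes in short steps, Python scripts to look and compute and a shell command to move; the robot and the scene stay as the last step left them, time stands still between calls to the robot, and variables do not carry over. Pictures are saved under pics/ and viewed, at most 10 in all, crops included, and the job is handed in when it is done.

```bash
mkdir -p pics
cat > h.py <<'E'
import numpy as np, cv2
from rig import bot,cams,models
def world(name,uv,depth):
    c=cams.calibration(name); K=np.array(c["mtx"]); u,v=uv
    d=depth[int(v)-1:int(v)+2,int(u)-1:int(u)+2]; d=d[d>0]
    if not len(d): return None
    p=np.linalg.inv(K)@[u,v,1]*np.median(d)
    return np.array(c["R"]).T@(p-np.array(c["t"]))
def ray_z(name,uv,z):
    c=cams.calibration(name); R=np.array(c["R"]);o=-R.T@np.array(c["t"])
    r=R.T@np.linalg.inv(np.array(c["mtx"]))@[uv[0],uv[1],1]
    return o+r*(z-o[2])/r[2]
E
python3 - <<'E'
from h import *
np.set_printoptions(precision=4,suppress=True)
for n in("scene","side"):
    p,d=cams.capture(n); cv2.imwrite(f"pics/{n}.png",p); np.save(n,d)
    for q in("spray_lever_end","spray_pivot","basin_tee_wing"):
        for r in models.tip_of(q,n)[:3]:
            print(n,q,np.round(r["position"]),r["conf"],world(n,r["position"],d),ray_z(n,r["position"],.115))
print(bot.read_state()["time_s"])
E
```

```text
scene spray_lever_end [226. 218.] 0.63 [ 0.5949 -0.2406  0.1212] [ 0.5891 -0.247   0.115 ]
scene spray_pivot [255. 249.] 0.89 [ 0.6266 -0.1449  0.1232] [ 0.6194 -0.1519  0.115 ]
scene basin_tee_wing [228. 222.] 0.66 [ 0.5992 -0.2315  0.1216] [ 0.593  -0.2381  0.115 ]
scene basin_tee_wing [446. 316.] 0.59 [0.5673 0.161  0.1214] [0.5611 0.1587 0.115 ]
side spray_lever_end [351. 375.] 0.71 [ 0.5958 -0.2404  0.1232] [ 0.5976 -0.2356  0.115 ]
side spray_pivot [352. 322.] 0.93 [ 0.6205 -0.1599  0.1239] [ 0.6228 -0.1534  0.115 ]
side basin_tee_wing [277. 194.] 0.66 [0.5715 0.149  0.1178] [0.572  0.1525 0.115 ]
0.4
```

View pics/scene.png

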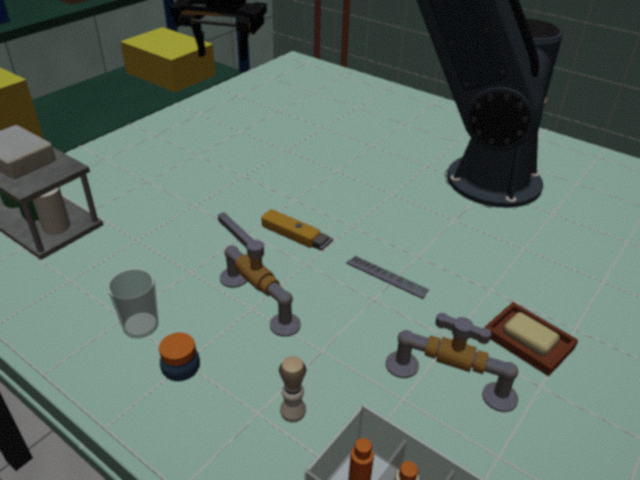

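View pics/side.png

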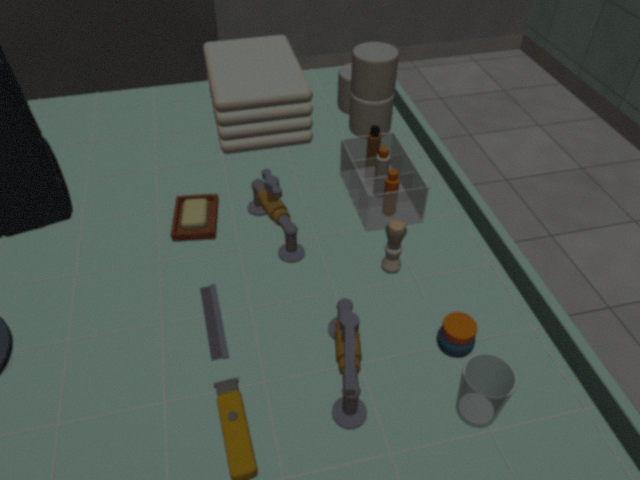

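The long lever shows in scene from hub (256,247) to tip (221,216), and in side from (351,322) to (351,390). The two-winged handle is at scene (462,328), far away in +y. I'll refine the lever geometry from depth.

Run:
```python
from h import *
np.set_printoptions(precision=4,suppress=True)
for n in("scene","side"):
    d=np.load(n+".npy"); c=cams.calibration(n);v,u=np.nonzero(d)
    z=d[v,u]; P=np.linalg.inv(np.array(c["mtx"]))@np.vstack([u*z,v*z,z])
    X=(np.array(c["R"]).T@(P-np.array(c["t"])[:,None])).T
    B=(abs(X[:,0]-.61)<.15)&(abs(X[:,1]+.18)<.16)
    for lo,hi in((.11,.14),(.05,.078)):
        s=X[B&(X[:,2]>lo)&(X[:,2]<hi)]
        m=s[:,:2].mean(0); a=np.linalg.svd(s[:,:2]-m,full_matrices=0)[2][0]
        if a[1]>0:a=-a
        t=(s[:,:2]-m)@a
        print(n,lo,len(s),"dir",a,"ang",np.degrees(np.arctan2(a[1],a[0])),"ends",m+a*t.min(),m+a*t.max(),"len",np.ptp(t),"zmed",np.median(s[:,2]))
s=bot.read_state();print(s["position"],s["tcp_rot"])
```

```text
scene 0.11 678 dir [-0.2598 -0.9657] ang -105.05672485422245 ends [ 0.6255 -0.1398] [ 0.5928 -0.2615] len 0.1259729304890323 zmed 0.12167342948014559
scene 0.05 1499 dir [ 0.3806 -0.9248] ang -67.63211464220858 ends [ 0.6087 -0.0776] [ 0.7044 -0.3102] len 0.2515241889204455 zmed 0.06886110296849443
side 0.11 1047 dir [-0.2623 -0.965 ] ang -105.20926554782478 ends [ 0.6213 -0.1405] [ 0.5886 -0.2607] len 0.12449044929175722 zmed 0.12310329109052966
side 0.05 1218 dir [ 0.6368 -0.771 ] ang -50.44296018067976 ends [ 0.58   -0.1088] [ 0.7423 -0.3054] len 0.2549149704369642 zmed 0.06851785459900059
[ 0.2616 -0.5675  0.2474] [[ 0.9082  0.4186 -0.0001]
 [ 0.4186 -0.9082  0.0003]
 [ 0.0001 -0.0003 -1.    ]]
```

Run:
```python
from h import *
np.set_printoptions(precision=4,suppress=True)
pv=np.array([.6195,-.1538])
for n in("scene","side"):
    d=np.load(n+".npy"); c=cams.calibration(n);v,u=np.nonzero(d)
    z=d[v,u]; P=np.linalg.inv(np.array(c["mtx"]))@np.vstack([u*z,v*z,z])
    X=(np.array(c["R"]).T@(P-np.array(c["t"])[:,None])).T
    B=np.hypot(*(X[:,:2]-pv).T)<.092
    s=X[B&(X[:,2]>.03)&(X[:,2]<.085)]
    m=s[:,:2].mean(0); a=np.linalg.svd(s[:,:2]-m,full_matrices=0)[2][0]
    if a[1]>0:a=-a
    t=(s[:,:2]-m)@a
    print(n,len(s),"ang",np.degrees(np.arctan2(a[1],a[0])),m+a*t.min(),m+a*t.max())
    g=X[(abs(X[:,0]-.72)<.07)&(abs(X[:,1]+.32)<.07)]; g=g[g[:,2]>.02]
    print("obst",g.min(0),g.max(0))
st=np.array(bot.read_state()["position"])
def path(ang,gap=0,tx=24.7,r=.085):
    a=np.radians(ang);dr=np.array([np.cos(a),np.sin(a)]);nb=np.array([-dr[1],dr[0]])
    b=a+np.pi/2-np.radians(tx); h=.0095*abs(np.cos(b))+.015*abs(np.sin(b))
    return pv+r*dr+(.007+h+gap)*nb
print("start gap",path(-105,.02),path(-105,.02)-st[:2])
q=path(-105,.02)
for k in range(-105,-200,-10): print(k,path(k),path(k)-q)
```

```text
scene 1624 ang -100.88208817764522 [ 0.6425 -0.0677] [ 0.61   -0.2372]
obst [ 0.748  -0.3     0.0403] [ 0.79   -0.2509  0.0961]
side 1113 ang -100.91833360798869 [ 0.6315 -0.0707] [ 0.5989 -0.2397]
obst [ 0.747  -0.3011  0.0201] [ 0.7899 -0.2502  0.0976]
start gap [ 0.6399 -0.2473] [0.3783 0.3202]
-105 [ 0.6206 -0.2421] [-0.0193  0.0052]
-115 [ 0.6059 -0.2412] [-0.034  0.006]
-125 [ 0.591  -0.2376] [-0.0489  0.0096]
-135 [ 0.5766 -0.2311] [-0.0633  0.0161]
-145 [ 0.5633 -0.2218] [-0.0766  0.0255]
-155 [ 0.5518 -0.2097] [-0.0881  0.0376]
-165 [ 0.5434 -0.1984] [-0.0964  0.0489]
-175 [ 0.5369 -0.1854] [-0.103   0.0618]
-185 [ 0.5327 -0.171 ] [-0.1072  0.0762]
-195 [ 0.531  -0.1556] [-0.1089  0.0917]
```

```bash
python3 -m handwheel '[[0.03,0.025,0,0,0,0],[0.06,0.05,0,0,0,0],[0.09,0.076,0,0,0,0],[0.12,0.102,0,0,0,0],[0.15,0.127,0,0,0,0],[0.18,0.152,0,0,0,0],[0.21,0.178,0,0,0,0],[0.24,0.203,0,0,0,0]]' -1
```

```text
time_s: 1.07
position: [0.5028, -0.3631, 0.2477]
tcp_rot: [[0.908, 0.418, 0.0], [0.418, -0.908, -0.0], [0.0, 0.0, -1.0]]
force: [0.3, -1.1, 0.4]
opening: 0.477
grasp_force: 0.0
```

```bash
python3 -m handwheel '[[0.03,0.025,0,0,0,0],[0.06,0.05,0,0,0,0],[0.09,0.076,0,0,0,0],[0.12,0.1,0,0,0,0],[0.138,0.117,0,0,0,0],[0.138,0.117,0,0,0,0],[0.138,0.117,0,0,0,0],[0.138,0.117,0,0,0,0]]'
python3 - <<'E'
from h import *
p,d=cams.capture("side"); cv2.imwrite("pics/side2.png",p)
s=bot.read_state();print(s["position"],s["opening"])
E
```

```text
time_s: 1.73
position: [0.639, -0.2479, 0.2473]
tcp_rot: [[0.908, 0.419, -0.001], [0.419, -0.908, -0.0], [-0.001, -0.0, -1.0]]
force: [-0.9, -0.5, -0.1]
opening: 0.01
grasp_force: 0.0
[ 0.63866022 -0.24839744  0.24736854] 0.009269519186965332
```

View pics/side2.png

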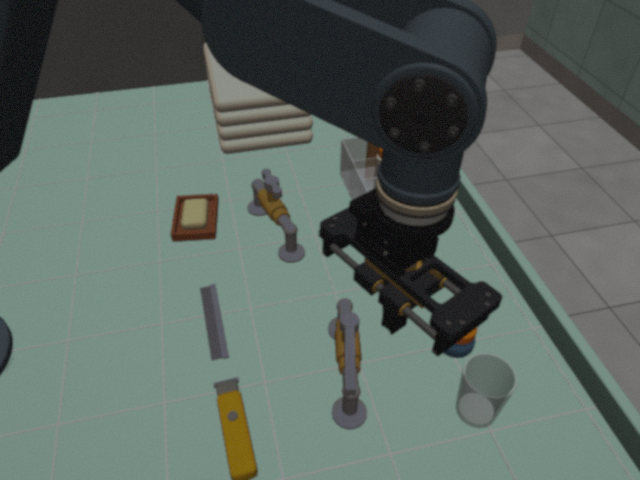

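The closed fingers (395,320) hang beyond the lever, on its far side, and clear of the glass at (485,385). I'll lower the tool.

```bash
python3 -m handwheel '[[0,0,-0.025,0,0,0],[0,0,-0.05,0,0,0],[0,0,-0.075,0,0,0],[0,0,-0.1,0,0,0],[0,0,-0.115,0,0,0],[0,0,-0.125,0,0,0],[0,0,-0.127,0,0,0],[0,0,-0.127,0,0,0]]'
```

```text
time_s: 2.45
position: [0.6389, -0.2486, 0.1203]
tcp_rot: [[0.909, 0.417, -0.001], [0.417, -0.909, 0.0], [-0.001, -0.001, -1.0]]
force: [-0.4, 1.6, 1.4]
opening: 0.002
grasp_force: 0.0
```

Force is near zero, so nothing is touching. Now sweep along the arc to about the -155° lever direction.

```bash
python3 -m handwheel '[[-0.011,0.003,0,0,0,0],[-0.02,0.005,0,0,0,0],[-0.029,0.006,0,0,0,0],[-0.038,0.007,0,0,0,0],[-0.049,0.01,0,0,0,0],[-0.063,0.016,0,0,0,0],[-0.077,0.026,0,0,0,0],[-0.088,0.038,0,0,0,0]]'
```

```text
time_s: 3.12
position: [0.5527, -0.2113, 0.1223]
tcp_rot: [[0.909, 0.417, 0.006], [0.417, -0.909, -0.004], [0.004, 0.006, -1.0]]
force: [3.1, -0.7, 0.9]
opening: 0.006
grasp_force: 1.4
```

Pushing with about 3 N, as expected. Continue to roughly -186°.

```bash
python3 -m handwheel '[[-0.004,0.006,0,0,0,0],[-0.008,0.011,0,0,0,0],[-0.012,0.018,0,0,0,0],[-0.015,0.024,0,0,0,0],[-0.017,0.031,0,0,0,0],[-0.019,0.038,0,0,0,0],[-0.019,0.039,0,0,0,0],[-0.019,0.039,0,0,0,0]]'
python3 - <<'E'
from h import *
p,d=cams.capture("scene"); cv2.imwrite("pics/scene3.png",p[150:400,150:550])
s=bot.read_state();print(s["position"],s["force"])
E
```

```text
time_s: 3.78
position: [0.5316, -0.1695, 0.1202]
tcp_rot: [[0.908, 0.419, -0.003], [0.419, -0.908, 0.001], [-0.002, -0.002, -1.0]]
force: [-0.2, -0.7, 0.8]
opening: 0.007
grasp_force: 0.4
[ 0.53157289 -0.16959002  0.12007163] [ 0.40630235 -0.06200973  0.00970715]
```

View pics/scene3.png

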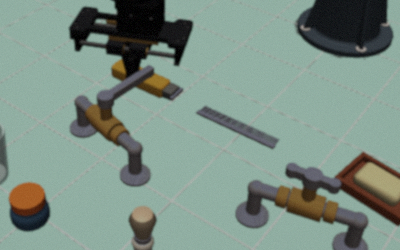

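The lever now stands nearly square, from hub (105,98) to tip (150,72) in the crop. The finger is behind it, and the tee handle is untouched. I'll push slowly to the stop.

```bash
python3 -m handwheel '[[0,0.002,0,0,0,0],[0,0.003,0,0,0,0],[0,0.005,0,0,0,0],[-0.001,0.006,0,0,0,0],[-0.001,0.007,0,0,0,0],[-0.001,0.008,0,0,0,0],[-0.001,0.009,0,0,0,0],[-0.001,0.009,0,0,0,0]]'
```

```text
time_s: 4.5
position: [0.5317, -0.1615, 0.1205]
tcp_rot: [[0.908, 0.418, 0.0], [0.418, -0.908, 0.0], [0.0, 0.0, -1.0]]
force: [1.1, -2.8, -0.8]
opening: 0.008
grasp_force: 1.0
```

```bash
python3 -m handwheel '[[0,0.001,0,0,0,0],[0,0.002,0,0,0,0],[0,0.003,0,0,0,0],[0,0.004,0,0,0,0],[0,0.005,0,0,0,0],[0,0.006,0,0,0,0],[0,0.006,0,0,0,0],[0,0.006,0,0,0,0]]'
```

```text
time_s: 5.17
position: [0.532, -0.157, 0.1207]
tcp_rot: [[0.908, 0.419, 0.001], [0.419, -0.908, -0.003], [-0.0, 0.003, -1.0]]
force: [-0.7, -7.0, -1.7]
opening: 0.004
grasp_force: 3.1
```

```bash
python3 -m handwheel '[[0,0.001,0,0,0,0],[0,0.001,0,0,0,0],[0,0.002,0,0,0,0],[0,0.002,0,0,0,0],[0,0.003,0,0,0,0],[0,0.003,0,0,0,0],[0,0.003,0,0,0,0],[0,0.003,0,0,0,0]]'
```

```text
time_s: 5.83
position: [0.5322, -0.1564, 0.1208]
tcp_rot: [[0.908, 0.42, 0.002], [0.42, -0.907, -0.007], [-0.001, 0.007, -1.0]]
force: [-2.1, -13.5, -3.1]
opening: 0.007
grasp_force: 6.5
```

At the stop: the force rose to 13.5 N with hardly any movement. Back away, lift and check.

```bash
python3 -m handwheel '[[0,-0.01,0,0,0,0],[0,-0.025,0,0,0,0],[0,-0.04,0,0,0,0],[0,-0.05,0.02,0,0,0],[0,-0.06,0.05,0,0,0],[0,-0.07,0.08,0,0,0],[0,-0.08,0.1,0,0,0],[0,-0.08,0.12,0,0,0]]' && python3 -m handwheel '[[0,-0.03,0.01,0,0,0],[0,-0.06,0.02,0,0,0],[0,-0.09,0.02,0,0,0],[0,-0.1,0.02,0,0,0],[0,-0.1,0.02,0,0,0],[0,-0.1,0.02,0,0,0],[0,-0.1,0.02,0,0,0],[0,-0.1,0.02,0,0,0]]'
python3 - <<'E'
from h import *
pv=np.array([.6195,-.1538])
for n in("scene","side"):
    p,d=cams.capture(n); cv2.imwrite(f"pics/{n}4.png",p[150:450,150:550])
    c=cams.calibration(n);v,u=np.nonzero(d)
    z=d[v,u]; P=np.linalg.inv(np.array(c["mtx"]))@np.vstack([u*z,v*z,z])
    X=(np.array(c["R"]).T@(P-np.array(c["t"])[:,None])).T
    s=X[(np.hypot(*(X[:,:2]-pv).T)<.125)&(X[:,2]>.11)&(X[:,2]<.135)][:,:2]
    m=s.mean(0); a=np.linalg.svd(s-m,full_matrices=0)[2][0]; a*=-np.sign(a[0])
    t=(s-m)@a; print(n,np.degrees(np.arctan2(a[1],a[0])),np.ptp(t),m+a*t.max())
s=bot.read_state();print(s["position"],s["force"],s["time_s"])
E
```

```text
time_s: 6.5
position: [0.5319, -0.2353, 0.2424]
tcp_rot: [[0.909, 0.417, 0.002], [0.417, -0.909, -0.001], [0.001, 0.002, -1.0]]
force: [-0.1, 1.4, -0.2]
opening: 0.0
grasp_force: 0.0
time_s: 7.17
position: [0.5313, -0.3308, 0.26]
tcp_rot: [[0.908, 0.42, -0.001], [0.42, -0.908, 0.002], [-0.0, -0.002, -1.0]]
force: [0.9, -0.3, -0.1]
opening: 0.01
grasp_force: 0.0
scene 168.14521439016488 0.12488899626226972 [ 0.51280404 -0.12742574]
side 168.72062938564125 0.12235896973168173 [ 0.50971748 -0.13682488]
[ 0.53163102 -0.33108973  0.26036239] [ 0.45929    -0.15294173 -0.87814155] 7.2667
```

View pics/scene4.png

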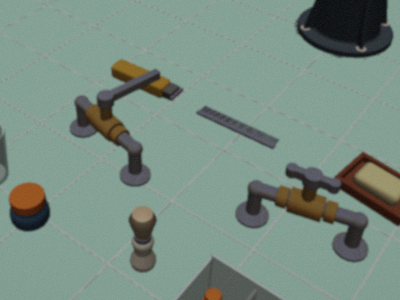

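The lever points at 168.4° and the pipe at -100.9°, an angle of 90.7°, so it is at the closed stop. In the picture it stands square across its pipe, hub (105,98) to tip (157,73), with the tee handle unchanged and the arm clear.

```bash
python3 -c "
from rig import bot
print(bot.hand_in())"
```

```text
the job is handed in; nothing more can be done
None
```

I turned the hand-spray lever clockwise to its closed stop, measured at about 90° to its pipe. The two-winged handle was not touched, the arm is clear of everything, and I handed the job in at about 7 s; no verdict came back.

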